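# Count to the third gap and park the cap tin

### The job

Starting at the ball-topped post, run a closed fingertip along the top of the steel rail to count the gaps of the rack: touch the rail at the first gap, then at the second, then at the third, and go no further along it. Then push the round cap tin, which stands in front of the rack, along the shelf with your fingers into that third gap until it sits upright against the rail. Only push the tin, never lift or tip it, and leave everything else where it stands.

Things in the scene. Friction and masses are not known exactly. Their poses are not given: they have to be found in the camera images.
- rack: fixed rack on the shelf: steel rail with 5 wooden dividers making 4 gaps open towards the robot. Origin at shelf height under the rail's middle; y along the rail; things go into a gap in +x. Dividers at y = -144, -72, 0, 72, 144 mm, 6 mm thick, 34 high, from x = -6 to -46 mm; gap centres at y = -108, -36, 36, 108, gaps 66 mm wide, 40 deep, floor is the shelf. The two inner gaps are empty
- rail: the rigid steel rail of the rack, 12 mm wide (x from -6 to 6 mm of the rack), 296 mm long, flat top 40 mm above the shelf; it closes the back of the gaps. Same origin and axes as the rack
- ball_post: fixed round steel post, 16 mm across, with a 32 mm ball on top (68 mm high in all), at the +y or the -y end of the rail, 156 mm from the rack's origin. The count starts here: along the rail from its axis, the middles of the first to fourth gap lie at 48, 120, 192 and 264 mm. Origin at its foot on its axis
- plain_post: fixed round steel post at the other end of the rail, 16 mm across, flat-topped, no ball, 40 mm high, level with the rail; origin at its foot
- cap_tin: loose lidded round metal tin, 56 mm across, 42 mm high, about 0.15 kg, upright on the shelf in front of the rack, roughly 100 to 250 mm short of the rail; it slides on the shelf. Origin at the centre of its underside, z up along its axis. Pushed home in a gap it touches the rail, its axis at x = -34 mm of the rack
- low_tin: bystander: low round tin, 48 mm across, 26 mm high, in one of the outer gaps, near the rail; origin at the centre of its underside
- ramekin: bystander: small white open dish, 50 mm across, 26 mm high, in the other outer gap; origin at the centre of its underside
- cap_jar: bystander: open glass jar of bottle caps, 84 mm across, 85 mm high, on the robot's right; origin at the centre of its underside
- funnel: bystander: steel funnel standing mouth down, 104 mm across, 105 mm high, on the robot's right; origin at the centre of its underside
- measuring_cup: bystander: clear plastic cup, 88 mm across, 100 mm high, with a side handle, far right; origin at the centre of its underside
- shaker: bystander: aluminium cocktail shaker, 76 mm across, 207 mm high, far left; origin at the centre of its underside
- jigger: bystander: steel double-ended jigger, 42 mm across, 56 mm high, beyond the rack; origin at the centre of its underside
- capper: bystander: fixed chrome lever bottle capper, base 130 x 100 mm, 315 mm high, its lever reaching 160 mm in its own -x; on the robot's left; origin at the centre of its base

How it is judged:
By the outcome, as a careful person would: the job done as asked, in the order asked, and still so for the second after the job is handed in, with the robot touching nothing.
It also fails if it takes over 67 s, if anything falls off the work surface, if the arm or the gripper's body presses on something with over 40 N, if the wrist force passes 120 N, or if a joint passes its speed limit or range.

### The arm

A 7-joint arm with a two-finger parallel gripper is mounted at the origin on the work surface. World frame = base frame: x ahead of the robot, y to its left, z up, the work surface at z = 0. Lengths are in m, angles in rad, forces in N, time in s.
With the tool pointing down it reaches from about 0.4 to 0.85 m from the base axis. Payload 4.5 kg.
Tool frame: the origin (TCP) lies between the finger pads; the fingertips stand 17 mm ahead of it and the grasp point (between the pads) lies 2 mm behind it; z points along the fingers, y is the line along which they close (so a half turn about z gives the same grasp; the last joint's range is limited). The gripper opens to 88 mm and grips with 3 to 60 N. Pads are 18 mm wide; open, the fingers measure 123 mm over their backs; the gripper's body (75 mm by 187 mm) begins 45 mm behind the grasp point.
Start: joints at [1.19, 0.689, -0.195, 1.565, 0.157, 0.902, -0.215], TCP at [0.252, -0.572, 0.256] pointing down, gripper open.
Joint ranges: [-3.01, 3.01], [-0.46, 2.08], [-1.47, 1.51], [0.13, 2.56], [-1, 4.14], [0.04, 2.09], [-2.66, 2.66]. Speed limits (rad/s): [2.57, 2.57, 3.14, 3.14, 3.14, 3.14, 3.14].

### API

Orientations are given as a unit quaternion [w, x, y, z].
In Python, from cell import sensors, imaging, env gives the robot as it stands. The module is installed in compiled form; this text tells all that it offers.
- The arm moves only by the tool arm_command, never from a script. Its argument "series" is text: rows parted by semicolons, each of 7 numbers parted by spaces: the shift along the world's x, y, z in units of 25 mm (1.0 is 25 mm), then the turn, a rotation vector about the world's x, y, z in units of 6 degrees (1.0 is 6 degrees), then the opening, from -1 (shut) to 1 (fully open). A call has 1 to 5 rows; each row is the pose to reach, as a shift and turn from the pose commanded when the call began; what a row does not reach only later rows make up. A row lasts 1/8 s, in which the tool goes at most 62.5 mm and 10.7 degrees, less where a joint would pass 70% of its speed; a pose out of reach is approached as far as the arm can. A call with a gripper value outside its range is refused whole. The fingers move at their own pace and stop on an object; "grip_force" is the grip in N (left out, the last holds). Time passes only in rows, so rows that repeat a pose let the fingers close. It gives the time, the measured TCP pose, the force, the opening and the grip force at its end, in the units of the state.
- sensors.get_obs(): the state, without advancing time (a new reading comes with each control period).
- imaging.grab_frame(name): name is "scene" or "top" or "wrist"; returns (picture, depth): 420x560x3 uint8, red, green, blue; 420x560 float32, m along the optical axis (not along the pixel's ray), 0 where there is no reading.
- imaging.camera_params(name): a dict with "intrinsics" (3x3 intrinsics, pixels), "camera_from_world" (4x4, takes a point from world to camera coordinates); the wrist camera has in their place "mount" (4x4, takes a point from camera to tool coordinates, whose origin is the TCP and whose axes are the flange's). Camera axes: x right, y up, looking along -z (the intrinsics and any distortion apply to the point x, -y, -z); pixel columns grow to the right and rows downward; lengths in m; the calibration is good to about 2 mm. A picture is of the moment at which its call begins: read the wrist's pose just before it. camera_params takes no time and is no camera call.
- env.sign_off(): hands the job in; it is judged then, once.
The state is a dict: "clock": time; "joint_pos": joint angles; "qvel": joint speeds; "joint_efforts": joint torques, N m; "position": TCP position; "eef_rot": TCP orientation; "wrist_force": force on the tool from outside, world axes, zero at the start; "torque": the same for the moment, N m; "gripper_width": finger opening in m; "finger_force": force on a finger pad.
Only numpy, scipy, OpenCV 4.12 (cv2) and the standard library are available. Lean on these libraries where they do the work, as an engineer would, in place of code of your own. Each camera call takes 0.05 s, during which the arm holds its last target. There are 200 camera calls.

## Working session

There is one attempt and no reset: what is moved stays moved. The work goes in short steps, Python scripts to look and compute and a tool call to move; the robot and the scene stay as the last step left them, time stands still between calls to the robot, and variables do not carry over. Pictures are saved under pics/ and viewed, at most 10 in all, crops included, and the job is handed in when it is done.

Besides the shell and the picture viewer there is one more tool, called after "Request:" in YAML: its name, and indented under it one key for each argument. arm_command: Moves the arm, as the interface text tells. Its arguments: {"type":"object","properties":{"series":{"type":"string"},"grip_force":{"type":"number"}},"required":["series"]}

```bash
mkdir -p pics
cat > h.py <<'E'
import numpy as np, cv2
from cell import sensors, imaging, env
def grab(n,f):
    p,d=imaging.grab_frame(n); cv2.imwrite(f'pics/{f}.png',cv2.cvtColor(p,cv2.COLOR_RGB2BGR)); np.save(f'pics/{f}.npy',d); return p,d
def world(n,d,u,v):
    c=imaging.camera_params(n); K=np.array(c['intrinsics']); z=d
    x=(u-K[0,2])/K[0,0]*z; y=(v-K[1,2])/K[1,1]*z
    return (np.linalg.inv(np.array(c['camera_from_world']))@np.array([x,-y,-z,np.ones_like(x)]).reshape(4,-1))[:3].T
def onplane(n,u,v,h):
    a=world(n,np.array([1.]),np.array([u*1.]),np.array([v*1.]))[0]
    c=np.linalg.inv(np.array(imaging.camera_params(n)['camera_from_world']))[:3,3]
    return c+(a-c)*(h-c[2])/(a[2]-c[2])
E
python3 - <<'E'
from h import *
for n in('top','scene'):
    grab(n,n+'0'); print({k:np.round(v,4).tolist() if not isinstance(v,str) else v for k,v in imaging.camera_params(n).items()})
print(sensors.get_obs())
E
```

```text
{'intrinsics': [[441.0221, 0.0, 277.0955], [0.0, 441.0221, 206.2016], [0.0, 0.0, 1.0]], 'camera_from_world': [[-0.0285, -0.9996, 0.0024, 0.0093], [0.981, -0.0275, 0.1922, -0.6198], [-0.1921, 0.0079, 0.9813, -1.0743], [0.0, 0.0, 0.0, 1.0]]}
{'intrinsics': [[483.9049, 0.0, 280.3331], [0.0, 483.9049, 208.3896], [0.0, 0.0, 1.0]], 'camera_from_world': [[-0.8045, 0.5939, 0.0064, 0.5175], [-0.5037, -0.6879, 0.5226, 0.2821], [0.3148, 0.4172, 0.8526, -1.5198], [0.0, 0.0, 0.0, 1.0]]}
{'clock': 0.1, 'joint_pos': array([ 1.18977734,  0.68993103, -0.19450749,  1.5662362 ,  0.15730252,
        0.90246719, -0.21511543]), 'qvel': array([ 9.44826210e-04, -2.22979021e-03, -4.04878965e-05, -3.53784726e-03,
       -5.20060428e-04,  4.54669494e-04, -2.43916066e-04]), 'joint_efforts': array([-3.30041497e-03, -5.28501570e+01, -1.27174772e+00, -1.53837472e+01,
       -5.26606722e-02,  1.94689019e-03,  2.30482658e-05]), 'position': array([ 0.25163267, -0.5715249 ,  0.2549716 ]), 'eef_rot': array([-7.93304228e-04,  9.78561935e-01,  2.05951102e-01, -2.29569920e-04]), 'wrist_force': array([ 0.37155362, -0.18214894, -0.92647058]), 'torque': array([-0.03524423,  0.01197713, -0.0395476 ]), 'finger_force': 0.0, 'gripper_width': 0.08811697635377194}
```

View pics/top0.png

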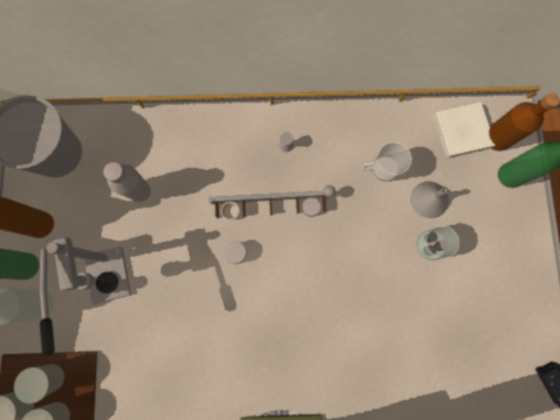

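View pics/scene0.png

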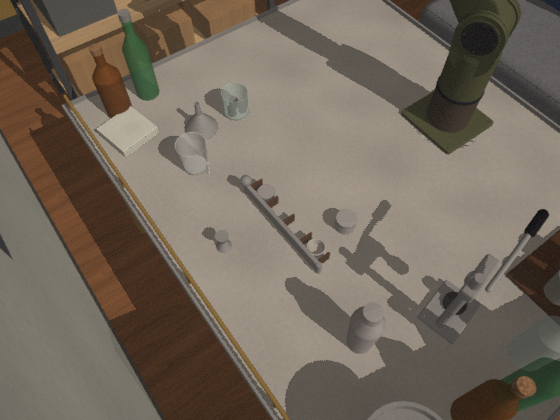

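The top view shows the ball post at about (330,190), the right end of the rail, so -y. The plain post is at (212,200) and the tin at (236,253). The third gap is the empty one left of centre, next to the ramekin. I'll take a closer crop.

Run:
```python
from h import *
im=cv2.imread('pics/top0.png')[175:275,200:345]
cv2.imwrite('pics/c0.png',cv2.resize(im,None,fx=5.5,fy=5.5,interpolation=cv2.INTER_CUBIC))
d=np.load('pics/top0.npy'); v,u=np.mgrid[175:275,200:345]; v=v.ravel();u=u.ravel()
P=world('top',d[v,u],u*1.,v*1.); print(d[v,u].min())
z=P[:,2]; print('shelf',np.median(z))
def show(n,m): print(n,m.sum(),P[m].mean(0).round(4),P[m].min(0).round(4),P[m].max(0).round(4))
show('tin',(z>.036)&(z<.05)&(v>238)&(u<255))
show('ball',(z>.05)&(u>315))
m=(z>.036)&(z<.044)&(v<206)&(u>216)&(u<320); show('rail',m)
k=np.polyfit(P[m][:,1],P[m][:,0],1); print(k)
```

```text
0.0
shelf -0.000368931773308101
tin 377 [0.5066 0.103  0.0409] [0.4789 0.0771 0.0361] [0.5332 0.1313 0.0472]
ball 130 [ 0.6302 -0.1307  0.1728] [ 0.4019 -0.1602  0.0507] [6.7430e-01 7.0000e-04 1.1734e+00]
rail 418 [0.6525 0.0174 0.0394] [ 0.6355 -0.12    0.036 ] [0.6626 0.1491 0.0438]
[-0.03061714  0.65301601]
```

View pics/c0.png

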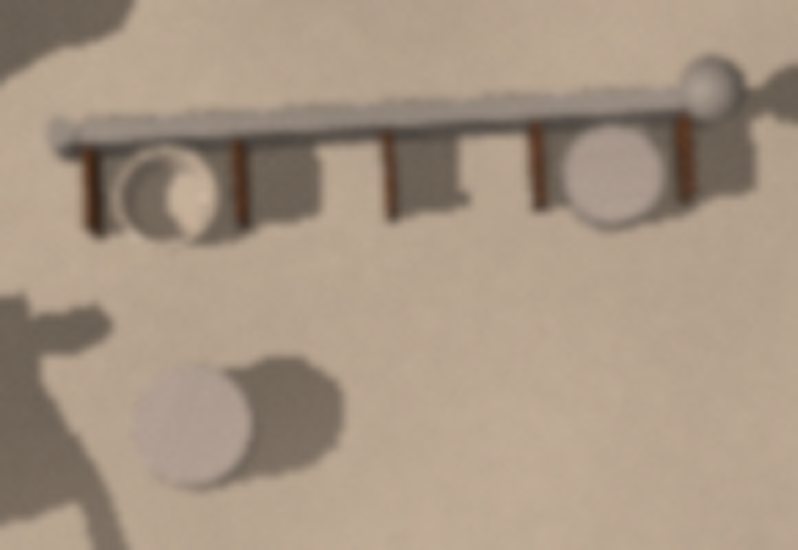

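The crop shows the ball at (712,88), the plain post at (62,134) and divider roots at x≈91, 240, 388, 537 and 684. The tin lid is centred at (193,425). Next I'll turn these into positions.

Run:
```python
from h import *
def q(cx,cy,h): return onplane('top',200+(cx+.5)/5.5-.5,175+(cy+.5)/5.5-.5,h)[:2]
b=q(712,88,.052); p=q(62,134,.040); t=q(193,425,.042)
print('ball',b,'plain',p,'d',np.linalg.norm(p-b),'tin',t)
for c in((91,150),(239,142),(388,133),(537,125),(684,115)): print('div root',q(*c,.034))
for c in((97,235),(244,226),(392,218),(539,208),(687,201)): print('div tip',q(*c,.034))
e=(p-b)/np.linalg.norm(p-b); n=np.array([e[1],-e[0]]); print('yaw',np.degrees(np.arctan2(-e[0],e[1])),'e',e,'n',n)
o=(b+p)/2
for s in(48,120,192,264): print(s,b+e*s/1000)
print('home',b+e*.192-.034*n)
print('tin in rack',(t-o)@n,(t-o)@e)
P=world('top',np.load('pics/top0.npy')[175:210,216:320].ravel(),*[a.ravel()*1. for a in np.mgrid[175:210,216:320][::-1]])
m=(P[:,2]>.036)&(P[:,2]<.044); r=(P[m][:,:2]-o)@n; print('rail x by depth',np.percentile(r,[2,10,50,90,98]))
R=imaging.camera_params('wrist'); print(R)
```

```text
ball [ 0.65914382 -0.14505508] plain [0.64806214 0.16489232] d 0.3101454375569916 tin [0.50730729 0.1035913 ]
div root [0.64113063 0.15186629]
div root [0.64306128 0.08089794]
div root [0.64547236 0.00932352]
div root [ 0.64739628 -0.06235895]
div root [ 0.65033425 -0.13324279]
div tip [0.59971408 0.14909318]
div tip [0.60209562 0.07907663]
div tip [0.60398375 0.00847338]
div tip [ 0.6068578  -0.06180131]
div tip [ 0.6082677  -0.13261653]
yaw 2.047648104123548 e [-0.03573059  0.99936146] n [0.99936146 0.03573059]
48 [ 0.65742875 -0.09708573]
120 [ 0.65485614 -0.02513171]
192 [0.65228354 0.04682232]
264 [0.64971094 0.11877634]
home [0.61830525 0.04560748]
tin in rack -0.14285528685741822 0.09884009793515854
rail x by depth [-0.00683118 -0.00571695 -0.00091657  0.00417132  0.00543831]
{'intrinsics': array([[377.96573876,   0.        , 277.6351699 ],
       [  0.        , 377.96573876, 213.72938769],
       [  0.        ,   0.        ,   1.        ]]), 'mount': array([[ 6.98466568e-04,  9.54403310e-01,  2.98519402e-01,
         7.74002236e-02],
       [ 9.99999278e-01, -9.58367560e-04,  7.24251443e-04,
        -1.27184983e-04],
       [ 9.77319286e-04,  2.98518681e-01, -9.54403291e-01,
        -1.28471361e-01],
       [ 0.00000000e+00,  0.00000000e+00,  0.00000000e+00,
         1.00000000e+00]])}
```

Request:
arm_command:
  series: "1.5 1.7 0 0 0 -1 -1; 3 3.5 0 0 0 -2 -1; 4.5 5.3 0 0 0 -3 -1; 6 7 0 0 0 -3.6 -1; 7.5 8.8 0 0 0 -3.6 -1"
  grip_force: 10

```text
clock: 0.72
position: [0.4403, -0.3505, 0.2555]
eef_rot: [0.0, 1.0, 0.019, -0.0]
wrist_force: [1.1, -0.5, -0.5]
gripper_width: 0.0402
finger_force: 0.0
```

Request:
arm_command:
  series: "1.7 2 0 0 0 0 -1; 3.5 4 0 0 0 0 -1; 5.2 6 0 0 0 0 -1; 7 8 0 0 0 0 -1; 8.7 10.1 0 0 0 0 -1"

```text
clock: 1.35
position: [0.6446, -0.114, 0.2553]
eef_rot: [0.0, 1.0, 0.019, -0.0]
wrist_force: [0.8, -1.2, -0.5]
gripper_width: 0.0004
finger_force: 0.0
```

Request:
arm_command:
  series: "0 0 -2 0 0 0 -1; 0 0 -4 0 0 0 -1; 0 0 -6 0 0 0 -1; 0 0 -6.8 0 0 0 -1; 0 0 -6.8 0 0 0 -1"

```text
clock: 1.98
position: [0.643, -0.1154, 0.0848]
eef_rot: [-0.0, 1.0, 0.019, -0.001]
wrist_force: [0.4, -0.2, 0.4]
gripper_width: 0.0005
finger_force: 0.0
```

Run:
```python
from h import *
o=sensors.get_obs(); print(o['position'],o['eef_rot'],o['wrist_force'],o['gripper_width'])
grab('wrist','w1')
```

```text
[ 0.64302078 -0.11543396  0.08481524] [-1.50223998e-04  9.99820177e-01  1.89285775e-02 -1.14062815e-03] [ 0.37463303 -0.24867239  0.42360453] 0.0005285658164062146
```

View pics/w1.png

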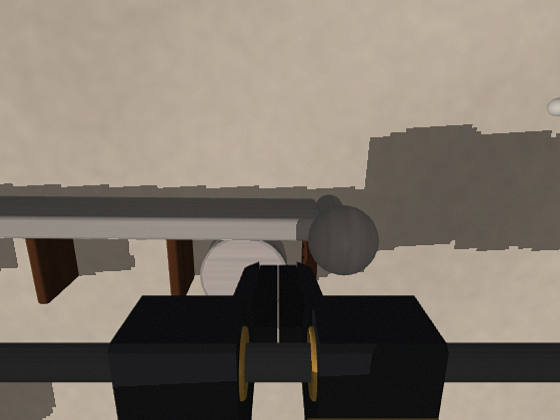

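The wrist view shows the ball at (343,240). The rail's light top face runs from (0,227) to (300,229), and the closed finger is just beyond it. I'll check the positions against the wrist camera.

```bash
cat >> h.py <<'E'
from scipy.spatial.transform import Rotation as Ro
def wplane(u,v,h,pos,q):
    c=imaging.camera_params('wrist');K=np.array(c['intrinsics']);M=np.array(c['mount'])
    T=np.eye(4);T[:3,:3]=Ro.from_quat(np.roll(q,-1)).as_matrix();T[:3,3]=pos;W=T@M
    r=W[:3,:3]@np.array([(u-K[0,2])/K[0,0],-(v-K[1,2])/K[1,1],-1]);c=W[:3,3]
    return (c+r*(h-c[2])/r[2])
E
python3 - <<'E'
from h import *
o=sensors.get_obs();p,q=o['position'],o['eef_rot']
print('ball',wplane(343,240,.052,p,q))
for u,a,b in((30,217,237),(150,218,238),(280,219,239)): print(wplane(u,a,.04,p,q),wplane(u,b,.04,p,q))
for u in (51,181,313): print('div',wplane(u,240,.034,p,q))
E
```

```text
ball [ 0.65911224 -0.14515261  0.052     ]
[0.66059575 0.00572879 0.04      ] [0.65012934 0.00735781 0.04      ]
[ 0.66233485 -0.05260941  0.04      ] [ 0.65189114 -0.05196228  0.04      ]
[ 0.66426402 -0.11588926  0.04      ] [ 0.65384641 -0.11630858  0.04      ]
div [0.64644449 0.00095691 0.034     ]
div [ 0.64901961 -0.06570837  0.034     ]
div [ 0.65163315 -0.13336809  0.034     ]
```

Request:
arm_command:
  series: "0 0.75 0 0 0 0 -1; 0.6 0.75 0 0 0 0 -1; 0.6 0.75 -0.6 0 0 0 -1; 0.6 0.75 -1 0 0 0 -1; 0.6 0.75 -1 0 0 0 -1"

```text
clock: 2.65
position: [0.6571, -0.0967, 0.0594]
eef_rot: [-0.0, 1.0, 0.019, -0.002]
wrist_force: [-0.4, 0.3, -0.9]
gripper_width: 0.0005
finger_force: 0.0
```

Request:
arm_command:
  series: "0 0 -0.1 0 0 0 -1; 0 0 -0.2 0 0 0 -1; 0 0 -0.2 0 0 0 -1"

```text
clock: 3.02
position: [0.6587, -0.097, 0.0575]
eef_rot: [0.0, 1.0, 0.019, 0.0]
wrist_force: [-3.8, 0.3, 10.0]
gripper_width: 0.0005
finger_force: 5.2
```

Contact at the first gap with about 10 N. Next I slide to the second gap, then the third.

Request:
arm_command:
  series: "-0.03 0.72 0 0 0 0 -1; -0.06 1.44 0 0 0 0 -1; -0.08 2.16 0 0 0 0 -1; -0.1 2.88 0 0 0 0 -1; -0.1 2.88 0 0 0 0 -1"

```text
clock: 3.65
position: [0.6577, -0.0241, 0.0576]
eef_rot: [0.0, 1.0, 0.019, 0.002]
wrist_force: [-1.6, 1.0, 7.0]
gripper_width: 0.0005
finger_force: 3.9
```

Request:
arm_command:
  series: "0 0 0 0 0 0 -1; 0 0 0 0 0 0 -1"

```text
clock: 3.9
position: [0.6577, -0.0241, 0.0575]
eef_rot: [-0.0, 1.0, 0.019, 0.002]
wrist_force: [-1.3, 1.0, 8.3]
gripper_width: 0.0003
finger_force: 3.9
```

Request:
arm_command:
  series: "-0.05 0.7 0 0 0 0 -1; -0.1 1.4 0 0 0 0 -1; -0.15 2.1 0 0 0 0 -1; -0.18 2.6 0 0 0 0 -1; -0.18 2.8 0 0 0 0 -1"

```text
clock: 4.53
position: [0.6532, 0.0427, 0.0575]
eef_rot: [0.002, 1.0, 0.018, 0.002]
wrist_force: [-0.9, -5.4, 7.4]
gripper_width: 0.0008
finger_force: 3.8
```

Request:
arm_command:
  series: "0 0 0 0 0 0 -1; 0 0 0 0 0 0 -1; 0 0 0 0 0 0 -1"

```text
clock: 4.9
position: [0.6532, 0.0432, 0.0575]
eef_rot: [0.001, 1.0, 0.018, 0.002]
wrist_force: [0.3, -3.2, 7.1]
gripper_width: 0.0007
finger_force: 3.8
```

Request:
arm_command:
  series: "0 0 1.5 0 0 0 -1; 0 0 3 0 0 0 -1; -2 0 3 0 0 0 -1; -4 0 3 0 0 0 1; -5.85 0 3 0 0 0 1"

```text
clock: 5.52
position: [0.5039, 0.0451, 0.1313]
eef_rot: [-0.0, 1.0, 0.019, 0.0]
wrist_force: [0.7, 0.6, -0.1]
gripper_width: 0.0184
finger_force: 0.0
```

Request:
arm_command:
  series: "0 1.2 0 0 0 0 1; 0 2.4 0 0 0 0 1; 0 2.4 0 0 0 0 1; 0 2.4 0 0 0 0 1; 0 2.4 0 0 0 0 1"

```text
clock: 6.15
position: [0.5055, 0.1035, 0.1308]
eef_rot: [0.001, 1.0, 0.018, -0.0]
wrist_force: [1.0, -0.2, -0.3]
gripper_width: 0.0681
finger_force: 0.0
```

Run:
```python
from h import *
o=sensors.get_obs(); print(o['position'],o['eef_rot'],o['wrist_force'],o['gripper_width'])
grab('wrist','w2')
```

```text
[0.50548391 0.10354382 0.13078466] [ 5.39307958e-04  9.99841949e-01  1.77703334e-02 -4.79542216e-05] [ 0.99776545 -0.23950865 -0.33933734] 0.06810845840997247
```

View pics/w2.png

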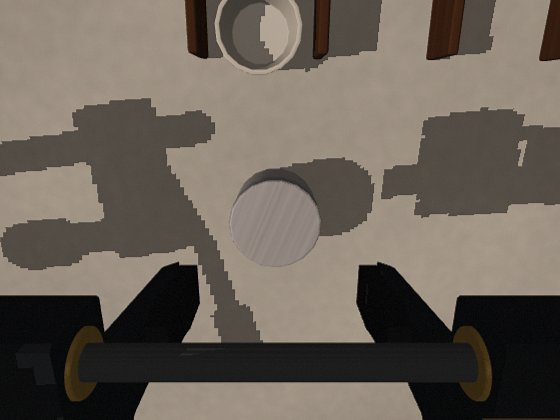

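The tin lid is at (275,223), centred between the fingertips at columns 199 and 358. I'll open fully and descend around it without touching it.

Request:
arm_command:
  series: "0.07 0 0 0 0 0 1; 0.07 0 0 0 0 0 1; 0.07 0 -1 0 0 0 1; 0.07 0 -2 0 0 0 1; 0.07 0 -2 0 0 0 1"

```text
clock: 6.82
position: [0.5061, 0.1049, 0.0795]
eef_rot: [0.0, 1.0, 0.019, -0.002]
wrist_force: [0.7, 0.6, 0.0]
gripper_width: 0.0881
finger_force: 0.0
```

Request:
arm_command:
  series: "0 0 -1 0 0 0 1; 0 0 -1.8 0 0 0 1; 0 0 -2.15 0 0 0 1; 0 0 -2.15 0 0 0 1"

```text
clock: 7.32
position: [0.5073, 0.1052, 0.0273]
eef_rot: [0.0, 1.0, 0.019, 0.0]
wrist_force: [-0.2, 0.4, -0.4]
gripper_width: 0.0881
finger_force: 0.0
```

Request:
arm_command:
  series: "0.01 -0.35 0 0 0 0 1; 0.03 -0.7 0 0 0 0 1; 0.04 -1 0 0 0 0 1; 0.05 -1.3 0 0 0 0 1; 0.06 -1.6 0 0 0 0 1"

```text
clock: 7.95
position: [0.5088, 0.0649, 0.0271]
eef_rot: [-0.0, 1.0, 0.019, 0.0]
wrist_force: [-0.7, 2.3, 0.2]
gripper_width: 0.0882
finger_force: 0.8
```

Request:
arm_command:
  series: "0.01 -0.3 0 0 0 0 1; 0.02 -0.6 0 0 0 0 1; 0.03 -0.9 0 0 0 0 1; 0.04 -1.2 0 0 0 0 1; 0.05 -1.4 0 0 0 0 1"

```text
clock: 8.57
position: [0.5099, 0.0295, 0.027]
eef_rot: [0.0, 1.0, 0.019, -0.0]
wrist_force: [0.1, 0.6, 1.1]
gripper_width: 0.0882
finger_force: 0.8
```

```bash
cat > look.py <<'E'
import sys
from h import *
o=sensors.get_obs(); print(o['position'],o['wrist_force'],o['gripper_width'])
p,d=grab('top',sys.argv[1])
cv2.imwrite(f'pics/{sys.argv[1]}c.png',cv2.resize(cv2.imread(f'pics/{sys.argv[1]}.png')[175:275,200:345],None,fx=5.5,fy=5.5,interpolation=cv2.INTER_CUBIC))
E
python3 look.py t1
python3 - <<'E'
from h import *
o=sensors.get_obs(); grab('wrist','w3')
E
```

```text
[0.50987288 0.0295335  0.02697807] [0.08996508 0.62940927 1.08481146] 0.0882313499864234
```

View pics/w3.png

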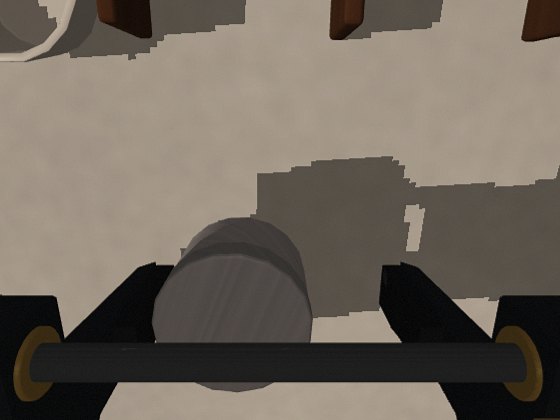

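The tin (lid centre about (232,322)) rests against the left finger. The dividers of the third gap have their tips at about (138,38) and (345,38).

Run:
```python
from h import *
o=sensors.get_obs();p,q=o['position'],o['eef_rot']
t=wplane(232,322,.042,p,q)[:2];print('tin',t)
n=np.array([.9994,.0355]);e=np.array([-.0355,.9994]);b=np.array([.659,-.145])
print('tin s',(t-b)@e, 'x',(t-b)@n, 'pad pred s',(p[:2]-b)@e+.044-.028)
for u,v in((140,39),(340,39),(532,39)): 
  w=wplane(u,v,.034,p,q)[:2]; print('tip',w,'s',(w-b)@e,(w-b)@n)
  w=wplane(u,v,.0,p,q)[:2]; print('   at floor',w,'s',(w-b)@e,(w-b)@n)
```

```text
tin [0.51188006 0.0450607 ]
tin s 0.19516942533268367 x -0.14028451277346815 pad pred s 0.19519456220950884
tip [0.60142689 0.0731068 ] s 0.2200197818687532 -0.049795778984537305
   at floor [0.60542155 0.08459403] s 0.23135831196897952 -0.04539571677443706
tip [0.60361174 0.01434583] s 0.16121650691626208 -0.04969825256048366
   at floor [0.60821828 0.00937677] s 0.15608689673590379 -0.04527087760575009
tip [ 0.60570929 -0.04206732] s 0.10476274134713882 -0.04960462284539091
   at floor [ 0.61090326 -0.06283515] s 0.08382298230159091 -0.045151026438130695
```

Request:
arm_command:
  series: "0 -0.12 0 0 0 0 1; 0 -0.12 0 0 0 0 1; -0.02 0.52 0 0 0 0 1; -0.02 0.52 0 0 0 0 1"

```text
clock: 9.18
position: [0.5093, 0.0458, 0.0269]
eef_rot: [-0.001, 1.0, 0.021, 0.0]
wrist_force: [-0.4, -0.2, 0.2]
gripper_width: 0.0883
finger_force: 0.0
```

Request:
arm_command:
  series: "-0.5 -0.02 0 0 0 0 1; -1.2 -0.04 0 0 0 0 1; -2.2 -0.08 0 0 0 0 1; -2.2 -0.08 0 0 0 0 -0.15; -2.2 -0.08 0 0 0 0 -0.15"

```text
clock: 9.8
position: [0.4572, 0.0411, 0.0304]
eef_rot: [0.001, 1.0, 0.019, -0.005]
wrist_force: [0.5, 0.8, -0.6]
gripper_width: 0.0699
finger_force: 0.0
```

Request:
arm_command:
  series: "0 0 0 0 0 0 -0.15; 0 0 0 0 0 0 -0.15; 0 0 0 0 0 0 -0.15; 0 0 0 0 0 0 -0.15"

```text
clock: 10.3
position: [0.4585, 0.0414, 0.0302]
eef_rot: [0.001, 1.0, 0.019, -0.004]
wrist_force: [0.1, 0.3, -0.4]
gripper_width: 0.0373
finger_force: 0.0
```

Run:
```python
from h import *
o=sensors.get_obs(); grab('wrist','w4')
p=o['position'];n=np.array([.9994,.0355]);e=np.array([-.0355,.9994]);b=np.array([.659,-.145])
print(p,o['eef_rot'],o['gripper_width'],'s',(p[:2]-b)@e,(p[:2]-b)@n)
```

```text
[0.45850481 0.04138807 0.03020968] [ 5.66682075e-04  9.99812466e-01  1.88679744e-02 -4.32569909e-03] 0.037307195241069735 s 0.19339381563193922 -0.1937581211008446
```

View pics/w4.png

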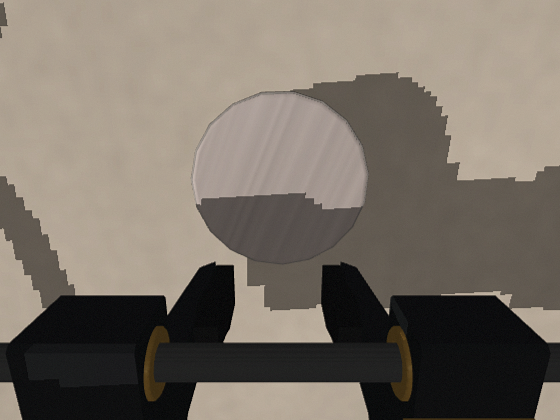

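The tin is centred at (280,178), with the cradle fingers' midpoint at column 278. I'll push it slowly along the gap axis.

Request:
arm_command:
  series: "0 -0.06 -0.1 0 0 0 -0.15; 0.4 -0.05 -0.1 0 0 0 -0.15; 0.8 -0.03 -0.1 0 0 0 -0.15; 1.1 -0.02 -0.1 0 0 0 -0.15; 1.4 -0.01 -0.1 0 0 0 -0.15"

```text
clock: 10.98
position: [0.4932, 0.041, 0.0277]
eef_rot: [0.001, 1.0, 0.019, -0.005]
wrist_force: [-0.7, 0.8, 0.8]
gripper_width: 0.0374
finger_force: 0.5
```

Request:
arm_command:
  series: "0.3 0.01 0 0 0 0 -0.15; 0.6 0.02 0 0 0 0 -0.15; 0.9 0.03 0 0 0 0 -0.15; 1.2 0.04 0 0 0 0 -0.15; 1.5 0.05 0 0 0 0 -0.15"

```text
clock: 11.6
position: [0.5316, 0.0424, 0.0277]
eef_rot: [0.001, 1.0, 0.019, -0.004]
wrist_force: [-1.7, -0.9, -0.3]
gripper_width: 0.0374
finger_force: 0.4
```

Run:
```python
from h import *
o=sensors.get_obs(); grab('wrist','w5')
p=o['position'];n=np.array([.9994,.0355]);e=np.array([-.0355,.9994]);b=np.array([.659,-.145])
print(p,o['eef_rot'],o['gripper_width'],'s',(p[:2]-b)@e,(p[:2]-b)@n)
```

```text
[0.53157508 0.04240433 0.02772294] [ 5.38576193e-04  9.99812054e-01  1.89040859e-02 -4.26641695e-03] 0.03743741076063199 s 0.19181546927736903 -0.12069561391722657
```

View pics/w5.png

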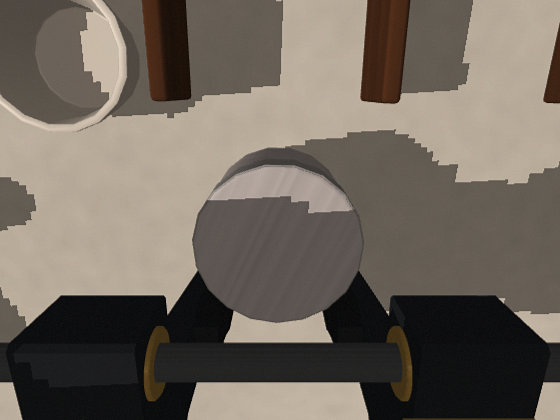

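The tin sits in the cradle at (278,242). The gap's divider feet at (170,100) and (381,102) put its centre within 1 mm of the tin's line, so I carry on.

Request:
arm_command:
  series: "0.3 0.04 0 0 0 0 -0.15; 0.6 0.05 0 0 0 0 -0.15; 0.9 0.06 0 0 0 0 -0.15; 1.2 0.07 0 0 0 0 -0.15; 1.5 0.08 0 0 0 0 -0.15"

```text
clock: 12.28
position: [0.569, 0.0444, 0.0277]
eef_rot: [0.001, 1.0, 0.019, -0.004]
wrist_force: [-0.6, -0.0, 1.0]
gripper_width: 0.0377
finger_force: 0.7
```

Request:
arm_command:
  series: "0.2 0.01 0 0 0 0 -0.15; 0.4 0.02 0 0 0 0 -0.15; 0.55 0.02 0 0 0 0 -0.15; 0.65 0.03 0 0 0 0 -0.15; 0.7 0.03 0 0 0 0 -0.15"

```text
clock: 12.9
position: [0.5861, 0.0452, 0.0277]
eef_rot: [0.001, 1.0, 0.019, -0.004]
wrist_force: [-1.5, -0.2, 0.7]
gripper_width: 0.0375
finger_force: 0.7
```

Request:
arm_command:
  series: "0.05 0 0 0 0 0 -0.15; 0.1 0 0 0 0 0 -0.15; 0.15 0 0 0 0 0 -0.15; 0.15 0 0 0 0 0 -0.15"

```text
clock: 13.4
position: [0.5897, 0.0452, 0.0277]
eef_rot: [0.001, 1.0, 0.019, -0.004]
wrist_force: [-2.3, -1.1, 0.0]
gripper_width: 0.0376
finger_force: 0.9
```

Request:
arm_command:
  series: "0.04 0 0 0 0 0 -0.15; 0.08 0 0 0 0 0 -0.15; 0.08 0 0 0 0 0 -0.15"

```text
clock: 13.78
position: [0.59, 0.0451, 0.0275]
eef_rot: [0.001, 1.0, 0.019, -0.006]
wrist_force: [-5.3, 0.1, 2.9]
gripper_width: 0.0374
finger_force: 2.8
```

The tool stalled at x = 0.590 with the force rising, so the tin is against the rail. I'll withdraw straight back and look.

Request:
arm_command:
  series: "-0.4 -0.01 0 0 0 0 -0.15; -1.2 -0.04 0 0 0 0 -0.15; -2.4 -0.08 0 0 0 0 -0.15; -2.4 -0.08 2 0 0 0 -0.15; -2.4 -0.08 3.5 0 0 0 -0.15"

```text
clock: 14.4
position: [0.5323, 0.0434, 0.1167]
eef_rot: [0.0, 1.0, 0.019, -0.003]
wrist_force: [0.6, -0.2, 0.7]
gripper_width: 0.0375
finger_force: 0.0
```

Request:
arm_command:
  series: "-2 -1 1 0 0 0 -0.15; -3 -3 2 0 0 0 -0.15; -3 -5 2 0 0 0 -0.15; -3 -5 2 0 0 0 -0.15"

```text
clock: 14.9
position: [0.4567, -0.0869, 0.1656]
eef_rot: [0.002, 1.0, 0.014, -0.004]
wrist_force: [-0.1, 0.4, 0.8]
gripper_width: 0.0378
finger_force: 0.0
```

```bash
python3 look.py t2
```

```text
[ 0.45665916 -0.08688166  0.16555293] [-0.07819362  0.35062129  0.81712523] 0.03775724146361212
```

View pics/t2c.png

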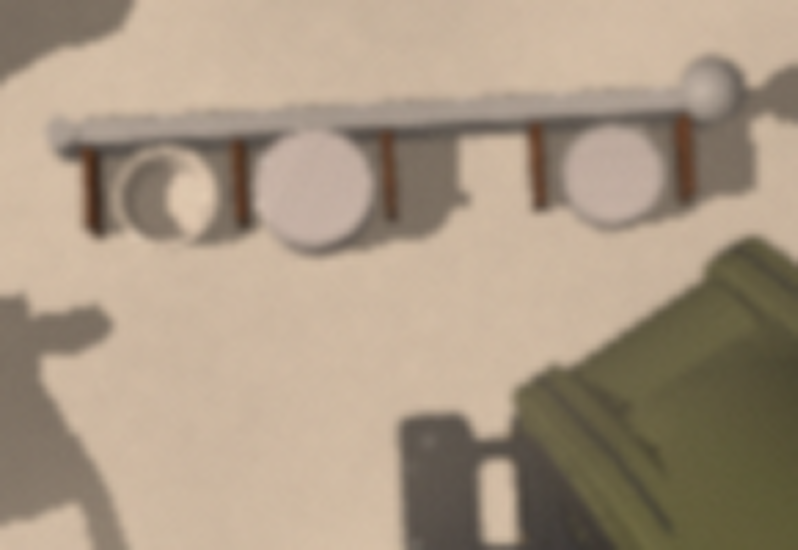

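The tin, centred at (315,189), stands upright between the dividers with its edge meeting the rail's front edge at about row 130. The bystanders haven't moved. I'll check the distance and hand in.

Run:
```python
from h import *
t=onplane('top',200+315.5/5.5-.5,175+189.5/5.5-.5,.042)[:2]
n=np.array([.9994,.0355]);e=np.array([-.0355,.9994]);b=np.array([.659,-.145])
x,s=(t-b)@n,(t-b)@e; print(x,s)
if abs(x+.034)<.0035 and abs(s-.192)<.005: print(env.sign_off())
```

```text
-0.034679612989674924 0.19094946961290007
the job is handed in; nothing more can be done
None
```

I ran the closed fingertip along the rail from the ball post, touching it at the first, second and third gaps. I then pushed the cap tin into the third gap; it stands upright against the rail, within about 1 mm of its home position in the last camera image. The job is handed in.

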